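# Point out the ribbon and confetti for an order, then signal ready

### The job

Show the packer which goods go into this order: with the fingertips a few centimetres above its top, point straight down at the near spool of teal ribbon (on the open desk, not in the row of spools at the back) and stay there for two seconds, then point in the same way for two seconds at the jar of blue confetti with the brown lid. Then signal that the order has been shown by pressing the green button fully down, and let it come up again. Touch none of the spools and jars, and do not dip the hand low over the green spool or the yellow jar, which are not part of the order.

Things in the scene. Friction and masses are not known exactly. Their poses are not given: they have to be found in the camera images.
- teal_spool: spool of teal ribbon standing upright, round, black flat end discs, 44 mm in diameter, 90 mm tall; loose, on the open part of the desk among the two jars and the green spool (other spools stand in a row at the back beyond the blue cash box, and are not meant). Origin at the centre of its underside, z up along its axis. The first thing to point at.
- blue_jar: jar of blue confetti with a brown screw lid, standing upright, round, 63 mm in diameter, 92 mm tall; loose. Origin at the centre of its underside, z up along its axis. The second thing to point at.
- green_spool: spool of green ribbon standing upright, round, black flat end discs, 48 mm in diameter, 100 mm tall; loose. Origin at the centre of its underside, z up. Not part of the order.
- yellow_jar: jar of yellow confetti with a black screw lid, standing upright, round, 63 mm in diameter, 92 mm tall; loose. Origin at the centre of its underside, z up. Not part of the order.
- ready_button (a joint): travel of the green push button: 0 when up, 0.006 m fully down; a spring brings it back up, fully down takes about 5 N.
- ready_button_top (a point): centre of the top face of the round green button, 40 mm in diameter, 50 mm above the desk when up; it stands in a black collar on a grey box of 80 x 76 x 28 mm that is fixed to the desk. It is pressed straight down; the point moves down with it.
Mind the look-alikes: they are no part of the job. What is shaped like the teal_spool but purple or red is not meant.

How it is judged:
By the outcome, as a careful person would: the job done as asked, in the order asked, and still so for the second after the job is handed in, with the robot touching nothing.
It also fails if it takes over 48 s, if anything falls off the work surface, if the arm or the gripper's body presses on something with over 40 N, if the wrist force passes 120 N, or if a joint passes its speed limit or range.

### The arm

A 7-joint arm with a two-finger parallel gripper is mounted at the origin on a cart in front of the work surface, level with it; the furniture and walls round the work are solid. World frame = base frame: x ahead of the robot, y to its left, z up, the work surface at z = 0. Lengths are in m, angles in rad, forces in N, time in s.
With the tool pointing down it reaches from about 0.425 to 0.875 m from the base axis. Payload 4.7 kg.
Tool frame: the origin (TCP) lies on the mounting face of the last link; the fingertips stand 182 mm ahead of it and the grasp point (between the pads) lies 164 mm ahead of it (ctrl.finger_overhang is the distance from the TCP to the fingertips, in m); z points along the fingers, y is the line along which they close (so a half turn about z gives the same grasp; the last joint's range is limited). The gripper opens to 87 mm and grips with 3 to 60 N. Pads are 19 mm wide; open, the fingers measure 117 mm over their backs; the gripper's body (75 mm by 190 mm) begins 51 mm behind the grasp point.
Start: joints at [1.196, 0.321, -0.07, 1.45, 0.023, 1.371, -0.057], TCP at [0.246, -0.601, 0.405] pointing down, gripper open.
Joint ranges: [-2.86, 2.86], [-0.3, 2.09], [-1.38, 1.24], [0.06, 2.45], [-1.56, 4.7], [0.09, 2.05], [-2.69, 2.69]. Speed limits (rad/s): [2.57, 2.57, 3.14, 3.14, 3.14, 3.14, 3.14].

### API

Orientations are given as a rotation vector (axis times angle).
In Python, from bench import ctrl gives the robot as it stands.
- The arm moves only by the shell command python3 -m jog 'ROWS' [FORCE]. ROWS is a JSON object of lists of equal length, an entry for each row: "translation": the shift along the tool's x, y, z as a fraction of full scale, a list of three; "yaw": the turn about the tool's z as a fraction of full scale; "jaw": the closure, from 0 (fully open) to 1 (shut). In form: {"translation": [[dx, dy, dz], ...], "yaw": [yaw, ...], "jaw": [jaw, ...]}. A call has 1 to 8 rows; each row is the pose to reach, as a shift and turn from the pose commanded when the call began, along the tool's axes at that moment, turning the shorter way round; what a row does not reach only later rows make up. Full scale, the value 1, is 0.2 m for a shift and 180 degrees for a turn. A row lasts 1/8 s, in which the tool goes at most 62.5 mm and 10.7 degrees, less where a joint would pass 70% of its speed; a pose out of reach is approached as far as the arm can. A call with a number of a shift or a turn outside -1 to 1 is refused whole. A call with a gripper value outside its range is refused whole. The fingers move at their own pace and stop on an object; FORCE is the grip in N (left out, the last holds). Time passes only in rows, so rows that repeat a pose let the fingers close. It gives the time, the measured TCP pose, the force, the opening and the grip force at its end, in the units of the state.
- ctrl.get_state(): the state, without advancing time (a new reading comes with each control period).
- ctrl.get_image(name): name is "scene" or "top" or "wrist"; returns a dict with "pixels" (480x640x3 uint8, blue, green, red), "fx", "fy", "cx", "cy" (pixels), "R" (3x3) and "t" (3): a world point X has camera coordinates R X + t; the wrist camera has in their place "mount" (4x4, takes a point from camera to tool coordinates, whose origin is the TCP and whose axes are the flange's). Camera axes: x right, y down, z forward; pixel columns grow to the right and rows downward; lengths in m; the calibration is good to about 2 mm. A picture is of the moment at which its call begins: read the wrist's pose just before it. There is no depth.
- ctrl.close_job(): hands the job in; it is judged then, once.
Trained networks look in a picture, given as the dict that the camera call returned (one of the last four; its "shot" number tells which), for a name from the list of things; names that differ only in an ending like _2 or _b are one class to them, and where a whole thing is asked for, a point or a joint stands for the part that bears it (a point fixed in the world has none). Each returns a list of dicts, best first, with "p" (0 to 1); they miss things now and then, are a little off and sometimes report something else, mostly with a low value. They report only what shows in the picture. A call takes as long as a camera call. They do not tell look-alikes from the thing itself.
- ctrl.silhouettes(label, picture): "region" (480x640 bool, what is visible of it) and "at" ([column, row] in pixels, amid what is visible of it).
The state is a dict: "time": time; "joint_positions": joint angles; "qd": joint speeds; "joint_torque": joint torques, N m; "position": TCP position; "tool_rot": TCP orientation; "ft_force": force on the tool from outside, world axes, zero at the start; "torque": the same for the moment, N m; "grip_width": opening from 0.0 (shut) to 1.0 (fully open); "grip_force": force on a finger pad.
Only numpy, scipy, OpenCV 4.12 (cv2) and the standard library are available. Lean on these libraries where they do the work, as an engineer would, in place of code of your own. Each camera call takes 0.05 s, during which the arm holds its last target. There are 200 camera calls.

## Working session

There is one attempt and no reset: what is moved stays moved. The work goes in short steps, Python scripts to look and compute and a shell command to move; the robot and the scene stay as the last step left them, time stands still between calls to the robot, and variables do not carry over. Pictures are saved under pics/ and viewed, at most 10 in all, crops included, and the job is handed in when it is done.

```bash
mkdir -p pics; cat > h.py <<'E'
import cv2,numpy as np
from bench import ctrl
from scipy.spatial.transform import Rotation as Ro
def ray(im,px):
    d=np.array([(px[0]-im["cx"])/im["fx"],(px[1]-im["cy"])/im["fy"],1.])
    R=np.array(im["R"]);t=np.array(im["t"]);return -R.T@t,R.T@d
def atz(im,px,z):
    o,d=ray(im,px);return o+d*(z-o[2])/d[2]
E
python3 - <<'E'
from h import *
s=ctrl.get_state();print({k:np.round(v,3) for k,v in s.items()})
for n in("scene","top"):
    im=ctrl.get_image(n);cv2.imwrite(f"pics/{n}.png",im["pixels"])
    print(n,np.round(-np.array(im["R"]).T@np.array(im["t"]),3))
    for l in("teal_spool","blue_jar","green_spool","yellow_jar","ready_button_top"):
        for r in ctrl.silhouettes(l,im)[:6]:
            ys,xs=np.where(r["region"])
            print(l,round(r["p"],2),np.round(r["at"]),xs.min(),xs.max(),ys.min(),ys.max(),im["pixels"][ys,xs].mean(0).round())
E
```

```text
{'time': np.float64(0.0), 'joint_positions': array([ 1.196,  0.322, -0.07 ,  1.452,  0.023,  1.371, -0.057]), 'qd': array([-0.001,  0.001, -0.001,  0.   ,  0.   ,  0.001,  0.001]), 'joint_torque': array([-1.0000e-03, -4.9129e+01, -4.0500e-01, -3.1253e+01, -6.4000e-02,
        4.4000e-02,  0.0000e+00]), 'position': array([ 0.246, -0.601,  0.404]), 'tool_rot': array([-3.081e+00, -6.070e-01,  1.000e-03]), 'ft_force': array([ 0.238,  0.858, -0.23 ]), 'torque': array([ 0.003, -0.018,  0.022]), 'grip_force': np.float64(0.0), 'grip_width': np.float64(0.995)}
scene [ 0.166 -0.126  0.716]
teal_spool 0.88 [351. 201.] 342 363 179 223 [114.  49. 102.]
teal_spool 0.76 [285. 294.] 272 300 269 320 [ 37.  45. 176.]
teal_spool 0.67 [252. 263.] 239 269 241 289 [60. 64. 54.]
teal_spool 0.6 [317. 167.] 310 331 150 195 [ 33.  39. 160.]
blue_jar 0.75 [298. 207.] 281 312 183 234 [ 98. 130. 139.]
green_spool 0.91 [323. 248.] 310 336 224 275 [40. 75. 52.]
green_spool 0.6 [392. 235.] 375 410 209 263 [ 53.  83. 101.]
yellow_jar 0.67 [392. 234.] 375 410 210 264 [ 53.  83. 102.]
ready_button_top 0.72 [353. 326.] 341 364 313 336 [ 90. 181.  68.]
top [0.468 0.312 0.927]
teal_spool 0.87 [274. 318.] 258 286 302 332 [31. 35. 40.]
teal_spool 0.78 [272. 166.] 256 284 145 182 [122.  59. 110.]
teal_spool 0.63 [332. 316.] 313 343 298 329 [ 51.  58. 193.]
blue_jar 0.96 [236. 224.] 215 256 204 244 [ 91. 145. 177.]
green_spool 0.93 [311. 247.] 293 325 228 262 [32. 38. 45.]
yellow_jar 0.83 [347. 167.] 325 365 147 192 [33. 43. 51.]
ready_button_top 0.97 [398. 286.] 385 408 273 296 [ 88. 153.  72.]
```

View pics/scene.png

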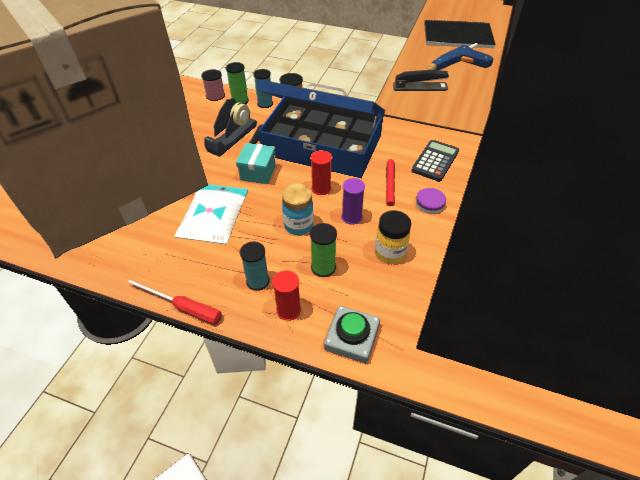

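View pics/top.png

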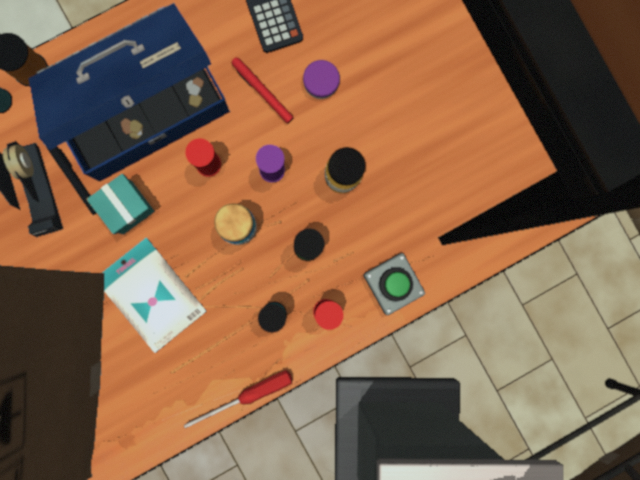

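Candidates for the teal spool: the dark teal one at scene (252,263) / top (272,317) on the open desk. Not meant are the back-row teal (262,85), the reds (285,294) and (320,170), the purple (352,200), and the green (323,248). I choose (252,263). The blue jar is the tan/brown-lidded one at scene (298,207) / top (235,223). The button is at scene (353,325) / top (398,285).

```bash
python3 - <<'E'
from h import *
sc=ctrl.get_image("scene");tp=ctrl.get_image("top")
print("up axis scene->", np.round(np.array(tp["R"]),2).tolist())
# top-disc centres (col,row), by hand from both views
P={"teal":((254,251),(272,317),.09),"blue":((297,193),(235,223),.092),"green":((323,234),(309,244),.1),"yellow":((395,223),(346,165),.092),"button":((353,325),(398,285),.05),
"red_near":((287,281),(329,314),.09),"purple":((353,186),(270,158),.09),"red_far":((321,158),(200,154),.09)}
for k,(a,b,z) in P.items(): print(k,atz(sc,a,z).round(3),atz(tp,b,z).round(3))
for n,c in{"cashbox_front":(375,170),"cashlid":(385,105)}.items(): print(n,atz(sc,c,.05).round(3))
# black wall on the right: base corner in both views; carton corner
print("black corner",atz(sc,(417,349),0).round(3),atz(tp,(440,241),0).round(3),atz(tp,(555,170),0).round(3),atz(tp,(463,0),0).round(3))
print("carton",atz(sc,(55,258),0).round(3),atz(sc,(207,185),0).round(3),atz(tp,(103,275),0.0).round(3),atz(tp,(103,275),0.3).round(3))
print("edge",atz(tp,(300,370),0).round(3),atz(tp,(600,218),0).round(3))
c=np.hstack([cv2.resize(sc["pixels"][225:335,225:345],(400,367)),cv2.resize(tp["pixels"][200:340,200:340],(367,367))]);cv2.imwrite("pics/crop.png",c)
s=ctrl.get_state();print(Ro.from_rotvec(s["tool_rot"]).as_matrix().round(3),s["time"])
E
```

```text
up axis scene-> [[0.02, -1.0, 0.04], [-1.0, -0.02, -0.03], [0.03, -0.04, -1.0]]
teal [0.403 0.339 0.09 ] [0.401 0.342 0.09 ]
blue [0.547 0.402 0.092] [0.544 0.401 0.092]
green [0.513 0.285 0.1  ] [0.513 0.287 0.1  ]
yellow [0.634 0.226 0.092] [0.637 0.232 0.092]
button [0.452 0.138 0.05 ] [0.452 0.14  0.05 ]
red_near [0.408 0.252 0.09 ] [0.406 0.254 0.09 ]
purple [0.644 0.348 0.09 ] [0.645 0.349 0.09 ]
red_far [0.651 0.453 0.09 ] [0.649 0.457 0.09 ]
cashbox_front [0.744 0.385 0.05 ]
cashlid [0.934 0.543 0.05 ]
black corner [0.524 0.055 0.   ] [0.528 0.059 0.   ] [ 0.656 -0.142  0.   ] [0.95  0.022 0.   ]
carton [0.129 0.643 0.   ] [0.465 0.631 0.   ] [0.46  0.629 0.   ] [0.462 0.527 0.3  ]
edge [0.305 0.296 0.   ] [ 0.573 -0.223  0.   ]
[[ 0.925  0.379 -0.   ]
 [ 0.379 -0.925 -0.   ]
 [-0.     0.    -1.   ]] 0.7
```

View pics/crop.png

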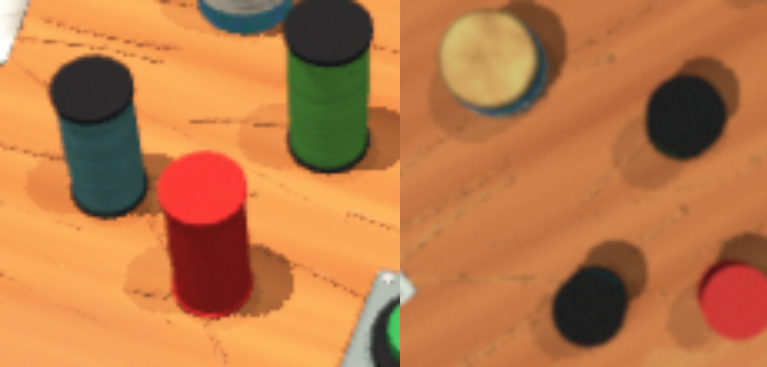

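The crop shows the chosen spool in dark teal with a black disc, left of the plain red one, and the brown-lidded jar in the top view. Next I check the black panel on the right, because the arm has to pass it.

```bash
python3 - <<'E'
from h import *
sc=ctrl.get_image("scene");tp=ctrl.get_image("top")
def pr(im,X):
    c=np.array(im["R"])@X+np.array(im["t"]);return (im["fx"]*c[0]/c[2]+im["cx"],im["fy"]*c[1]/c[2]+im["cy"])
for im in(sc,tp):
    print([np.round(pr(im,np.array([.526,.057,z]))).tolist() for z in(0,.1,.2,.3,.4,.5)])
    print([np.round(pr(im,np.array([.656,-.142,z]))).tolist() for z in(0,.1,.2,.3,.4,.5)])
o=np.clip(tp["pixels"][:300,400:].astype(float)*4,0,255).astype(np.uint8);o2=np.clip(sc["pixels"][:,380:].astype(float)*4,0,255).astype(np.uint8)
cv2.imwrite("pics/dark.png",np.hstack([cv2.resize(o,(440,550)),cv2.resize(o2,(300,550))]))
E
```

```text
[[417.0, 347.0], [427.0, 316.0], [439.0, 277.0], [455.0, 228.0], [475.0, 164.0], [504.0, 75.0]]
[[567.0, 387.0], [594.0, 358.0], [629.0, 322.0], [675.0, 274.0], [736.0, 211.0], [823.0, 121.0]]
[[441.0, 242.0], [459.0, 238.0], [481.0, 234.0], [511.0, 227.0], [552.0, 219.0], [611.0, 206.0]]
[[555.0, 170.0], [586.0, 158.0], [625.0, 142.0], [676.0, 122.0], [746.0, 94.0], [847.0, 54.0]]
```

View pics/dark.png

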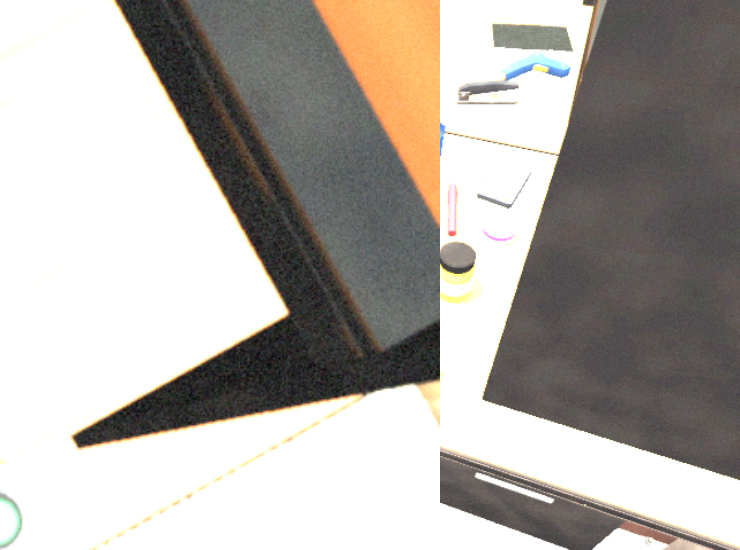

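The dark crop shows a tall panel (above 0.5 m) from (0.526, 0.057) towards (0.656, −0.142). I'll sweep round inside it at radius about 0.45, keeping the wide side of the gripper tangential there.

```bash
python3 -m jog '{"translation":[[0.04,-0.3,0],[0.09,-0.6,0],[0.13,-0.92,0],[0.13,-0.92,0]],"yaw":[0,0,0,0],"jaw":[1,1,1,1]}'
python3 -m jog '{"translation":[[0.25,-0.08,0],[0.5,-0.16,0],[0.745,-0.235,0],[0.745,-0.235,0]],"yaw":[0,0,0,0],"jaw":[1,1,1,1]}'
```

```text
time: 1.3
position: [0.1998, -0.4176, 0.4044]
tool_rot: [-3.081, -0.609, 0.002]
ft_force: [0.6, -1.0, 0.2]
grip_width: 0.634
grip_force: 0.0
time: 1.8
position: [0.3243, -0.3192, 0.4054]
tool_rot: [3.079, 0.619, 0.003]
ft_force: [0.1, -0.3, 0.4]
grip_width: 0.172
grip_force: 0.0
```

```bash
python3 -m jog '{"translation":[[0.235,-0.16,0],[0.47,-0.315,0],[0.68,-0.47,0],[0.68,-0.47,0]],"yaw":[0,0,0,0],"jaw":[1,1,1,1]}'
python3 -m jog '{"translation":[[0.15,-0.21,0],[0.3,-0.42,0],[0.445,-0.63,0],[0.445,-0.63,0]],"yaw":[0,0,0,0],"jaw":[1,1,1,1]}'
```

```text
time: 2.3
position: [0.413, -0.1804, 0.4054]
tool_rot: [3.08, 0.617, 0.003]
ft_force: [0.4, -1.3, -0.0]
grip_width: 0.008
grip_force: 0.0
time: 2.8
position: [0.4464, -0.0305, 0.4054]
tool_rot: [3.081, 0.615, 0.002]
ft_force: [0.7, -0.3, -0.1]
grip_width: 0.001
grip_force: 0.0
```

```bash
python3 -m jog '{"translation":[[0.07,-0.26,0],[0.14,-0.52,0],[0.21,-0.78,0],[0.21,-0.78,0]],"yaw":[0,0,0,0],"jaw":[1,1,1,1]}'
python3 -m jog '{"translation":[[0.08,-0.26,0],[0.16,-0.53,0],[0.21,-0.78,0],[0.27,-1,0],[0.27,-1,0],[0.27,-1,0]],"yaw":[0,0,0,0,0,0],"jaw":[1,1,1,1,1,1]}'
python3 - <<'E'
from h import *
s=ctrl.get_state();p=np.array(s["position"]);R=Ro.from_rotvec(s["tool_rot"]).as_matrix()
print(p.round(4),R.round(3).tolist(),s["joint_positions"])
im=ctrl.get_image("wrist");cv2.imwrite("pics/w1.png",im["pixels"])
M=np.array(im["mount"])
for l,z in(("teal_spool",.09),("blue_jar",.092),("green_spool",.1),("ready_button_top",.05)):
    for r in ctrl.silhouettes(l,im)[:3]:
        d=M[:3,:3]@[(r["at"][0]-im["cx"])/im["fx"],(r["at"][1]-im["cy"])/im["fy"],1]
        o=p+R@M[:3,3];d=R@d;print(l,round(r["p"],2),np.round(r["at"]),(o+d*(z-o[2])/d[2]).round(3))
E
```

```text
time: 3.3
position: [0.4253, 0.1296, 0.4054]
tool_rot: [-3.081, -0.614, -0.002]
ft_force: [-1.8, -0.8, 0.3]
grip_width: 0.007
grip_force: 0.0
time: 4.05
position: [0.4015, 0.3309, 0.4041]
tool_rot: [3.082, 0.601, -0.002]
ft_force: [0.6, -1.2, 0.7]
grip_width: 0.008
grip_force: 0.0
[0.4015 0.3309 0.4041] [[0.927, 0.376, -0.001], [0.376, -0.927, -0.001], [-0.001, 0.001, -1.0]] [ 0.35314355  0.17545317 -1.18865242  1.73968926  0.1675191   1.34057007
 -2.05430398]
teal_spool 0.9 [402. 244.] [0.415 0.265 0.09 ]
teal_spool 0.74 [308. 219.] [0.406 0.343 0.09 ]
blue_jar 0.94 [304.  21.] [0.533 0.396 0.092]
green_spool 0.92 [431. 109.] [0.514 0.293 0.1  ]
ready_button_top 0.71 [532. 235.] [0.458 0.146 0.05 ]
```

View pics/w1.png

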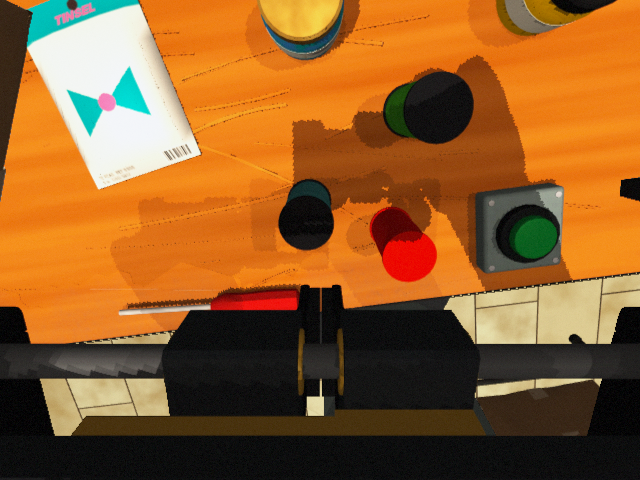

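The wrist view shows the teal spool's black disc at (306,222), the red spool at (408,255), the green spool at (440,107), the blue jar's lid at (302,15) and the button at (533,237). This agrees with the earlier positions. Now I point at the teal spool.

```bash
python3 -m jog '{"translation":[[0.02,-0.045,0.15],[0.02,-0.045,0.3],[0.02,-0.045,0.42],[0.02,-0.045,0.495],[0.02,-0.045,0.495],[0.02,-0.045,0.495]],"yaw":[0,0,0,0,0,0],"jaw":[1,1,1,1,1,1]}'
python3 -m jog '{"translation":[[0,0,0],[0,0,0],[0,0,0],[0,0,0],[0,0,0],[0,0,0],[0,0,0],[0,0,0]],"yaw":[0,0,0,0,0,0,0,0],"jaw":[1,1,1,1,1,1,1,1]}'
python3 -c "
from bench import ctrl;print(ctrl.get_state()['joint_positions'])"
```

```text
time: 5.05
position: [0.4001, 0.3434, 0.3067]
tool_rot: [-3.082, -0.606, -0.002]
ft_force: [-0.2, 0.9, 0.2]
grip_width: 0.006
grip_force: 0.0
time: 6.05
position: [0.3997, 0.3431, 0.3057]
tool_rot: [3.082, 0.607, -0.0]
ft_force: [0.5, 0.2, 0.6]
grip_width: 0.003
grip_force: 0.0
[ 0.23338845  0.31417673 -1.13214951  1.85009251  0.30847653  1.17206603
 -2.184191  ]
```

```bash
for i in 1; do python3 -m jog '{"translation":[[0,0,0],[0,0,0],[0,0,0],[0,0,0],[0,0,0],[0,0,0],[0,0,0],[0,0,0]],"yaw":[0,0,0,0,0,0,0,0],"jaw":[1,1,1,1,1,1,1,1]}' >/dev/null; done
python3 -m jog '{"translation":[[0,0,0],[0,0,0],[0,0,0],[0,0,0],[0,0,0],[0,0,0],[0,0,-0.15],[0,0,-0.3]],"yaw":[0,0,0,0,0,0,0,0],"jaw":[1,1,1,1,1,1,1,1]}'
python3 -m jog '{"translation":[[0,0,-0.1],[0.2,0.005,-0.1],[0.4,0.01,-0.1],[0.6,0.01,-0.1],[0.785,0.01,-0.1],[0.785,0.01,-0.1],[0.785,0.01,-0.1]],"yaw":[0,0,0,0,0,0,0],"jaw":[1,1,1,1,1,1,1]}'
python3 -c "
from bench import ctrl;print(ctrl.get_state()['joint_positions'])"
```

```text
time: 8.05
position: [0.3996, 0.3431, 0.3662]
tool_rot: [3.082, 0.607, -0.001]
ft_force: [0.6, 0.2, 0.4]
grip_width: 0.002
grip_force: 0.0
time: 8.93
position: [0.5449, 0.401, 0.3853]
tool_rot: [3.082, 0.608, -0.002]
ft_force: [0.0, -0.7, 0.2]
grip_width: 0.005
grip_force: 0.0
[ 0.01049196  0.58313635 -1.0167767   1.37669686  0.49029942  1.44835731
 -2.16928243]
```

```bash
python3 -m jog '{"translation":[[0,0,0.13],[0,0,0.26],[0,0,0.36],[0,0,0.39],[0,0,0.39],[0,0,0.39],[0,0,0.39],[0,0,0.39]],"yaw":[0,0,0,0,0,0,0,0],"jaw":[1,1,1,1,1,1,1,1]}'
python3 -m jog '{"translation":[[0,0,0],[0,0,0],[0,0,0],[0,0,0],[0,0,0],[0,0,0],[0,0,0],[0,0,0]],"yaw":[0,0,0,0,0,0,0,0],"jaw":[1,1,1,1,1,1,1,1]}'
python3 -m jog '{"translation":[[0,0,0],[0,0,0],[0,0,0],[0,0,0],[0,0,0],[0,0,0],[0,0,0],[0,0,0]],"yaw":[0,0,0,0,0,0,0,0],"jaw":[1,1,1,1,1,1,1,1]}' >/dev/null
python3 -m jog '{"translation":[[0,0,0],[0,0,0],[0,0,-0.15],[0,0,-0.3],[0,0,-0.45],[0,0,-0.5],[0,0,-0.5]],"yaw":[0,0,0,0,0,0,0],"jaw":[1,1,1,1,1,1,1]}'
```

```text
time: 9.93
position: [0.5458, 0.4009, 0.3082]
tool_rot: [-3.082, -0.607, -0.001]
ft_force: [-0.1, 0.2, -0.4]
grip_width: 0.0
grip_force: 0.0
time: 10.92
position: [0.5457, 0.4008, 0.3077]
tool_rot: [3.082, 0.607, 0.0]
ft_force: [-0.3, 0.1, -0.0]
grip_width: 0.007
grip_force: 0.0
time: 12.8
position: [0.5457, 0.4009, 0.4078]
tool_rot: [3.082, 0.607, 0.001]
ft_force: [-0.3, 0.5, -0.6]
grip_width: 0.006
grip_force: 0.0
```

```bash
python3 -m jog '{"translation":[[-0.15,0,0],[-0.3,0.01,0],[-0.45,0.015,0],[-0.6,0.02,0],[-0.745,0.025,0],[-0.745,0.025,0],[-0.745,0.025,0],[-0.745,0.025,0]],"yaw":[-0.05,-0.1,-0.15,-0.2,-0.25,-0.3,-0.35,-0.4],"jaw":[1,1,1,1,1,1,1,1]}'
cat > d.py <<'E'
from h import *
import sys
s=ctrl.get_state();p=np.array(s["position"]);R=Ro.from_rotvec(s["tool_rot"]).as_matrix()
print(s["joint_positions"],p,"y ang",np.degrees(np.arctan2(R[1,1],R[0,1])))
t=np.array(eval(sys.argv[1]));print((R.T@(t-p)/.2).round(3))
E
python3 d.py "[.44,.2,.405]"; python3 d.py "[.452,.139,.405]"
```

```text
time: 13.8
position: [0.4097, 0.3389, 0.4062]
tool_rot: [-2.132, -2.308, 0.003]
ft_force: [-0.7, -0.3, -0.4]
grip_width: 0.007
grip_force: 0.0
[ 0.42837884  0.30601221 -1.35832104  1.70914903  0.30445058  1.37729796
 -0.90165773] [0.40967633 0.33893535 0.40619737] y ang 4.542872608398893
[-0.704  0.096  0.007]
[ 0.42837884  0.30601221 -1.35832104  1.70914903  0.30445058  1.37729796
 -0.90165773] [0.40967633 0.33893535 0.40619737] y ang 4.542872608398893
[-1.013  0.132  0.007]
```

```bash
python3 -m jog '{"translation":[[-0.15,0.02,0],[-0.3,0.04,0]],"yaw":[0,0],"jaw":[1,1]}'; python3 d.py "[.452,.139,.405]"
```

```text
time: 14.05
position: [0.4219, 0.2795, 0.4062]
tool_rot: [-2.134, -2.303, 0.003]
ft_force: [0.2, 0.2, 0.5]
grip_width: 0.007
grip_force: 0.0
[ 0.62968938  0.17381328 -1.36250432  1.7655771   0.17292916  1.34518285
 -0.6932749 ] [0.4219384  0.27945155 0.40615144] y ang 4.346825952046928
[-0.712  0.097  0.006]
```

```bash
python3 -m jog '{"translation":[[-0.15,0.02,0],[-0.3,0.04,0],[-0.4,0.055,0]],"yaw":[-0.05,-0.1,-0.15],"jaw":[1,1,1]}'; python3 d.py "[.452,.139,.405]"
```

```text
time: 14.42
position: [0.4392, 0.1993, 0.4063]
tool_rot: [-1.536, -2.739, 0.003]
ft_force: [-0.6, -0.6, -0.8]
grip_width: 0.01
grip_force: 0.0
[ 9.03409499e-01 -3.14962403e-04 -1.35881877e+00  1.81595285e+00
  1.52348461e-04  1.32787733e+00  9.30719086e-02] [0.43919448 0.19926857 0.40631363] y ang 31.42773000635424
[-0.291 -0.102  0.007]
```

```bash
python3 -m jog '{"translation":[[-0.15,-0.05,0.1],[-0.29,-0.1,0.2],[-0.29,-0.1,0.3],[-0.29,-0.1,0.3]],"yaw":[0,0,0,0],"jaw":[1,1,1,1]}'; python3 d.py "[.452,.139,.262]"
python3 - <<'E'
from h import *
s=ctrl.get_state();p=np.array(s["position"]);R=Ro.from_rotvec(s["tool_rot"]).as_matrix()
im=ctrl.get_image("wrist");cv2.imwrite("pics/w2.png",im["pixels"]);M=np.array(im["mount"])
for r in ctrl.silhouettes("ready_button_top",im)[:2]:
    d=R@M[:3,:3]@[(r["at"][0]-im["cx"])/im["fx"],(r["at"][1]-im["cy"])/im["fy"],1];o=p+R@M[:3,3]
    print(r["p"],r["at"],(o+d*(.05-o[2])/d[2]).round(4))
E
```

```text
time: 14.92
position: [0.4511, 0.1406, 0.3456]
tool_rot: [-1.539, -2.734, 0.003]
ft_force: [-0.2, -0.6, 0.4]
grip_width: 0.007
grip_force: 0.0
[ 0.92916689  0.06606478 -1.30119203  1.91976524  0.0656346   1.20923717
  0.15051968] [0.45114239 0.14062398 0.34557778] y ang 31.255160137925795
[-0.01   0.001  0.418]
0.82 [328.7, 232.0] [0.4549 0.1464 0.05  ]
```

View pics/w2.png

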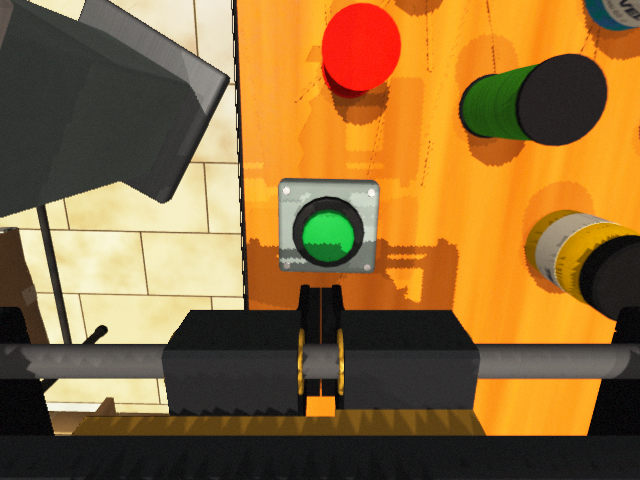

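The wrist view has the button at (329,235) and puts it at about (0.454, 0.144), within 5 mm of where the hand is. I descend.

```bash
python3 -m jog '{"translation":[[0,0.01,0.12],[0,0.01,0.25],[0,0.01,0.37],[0,0.01,0.47],[0,0.01,0.52],[0,0.01,0.53],[0,0.01,0.53]],"yaw":[0,0,0,0,0,0,0],"jaw":[1,1,1,1,1,1,1]}'; python3 -m jog '{"translation":[[0,0,0.01],[0,0,0.02],[0,0,0.03],[0,0,0.04],[0,0,0.045],[0,0,0.045]],"yaw":[0,0,0,0,0,0],"jaw":[1,1,1,1,1,1]}'; python3 d.py "[.452,.139,.226]"
```

```text
time: 15.9
position: [0.4543, 0.1428, 0.2425]
tool_rot: [1.54, 2.737, 0.001]
ft_force: [0.5, -0.8, -0.2]
grip_width: 0.004
grip_force: 0.0
time: 16.65
position: [0.4539, 0.1426, 0.2327]
tool_rot: [-1.54, -2.738, 0.001]
ft_force: [-0.8, -1.1, 1.1]
grip_width: 0.005
grip_force: 0.4
[ 0.71141837  0.31421327 -1.17771079  2.03347183  0.34350166  1.01207352
 -0.08974368] [0.45386821 0.14257207 0.23271986] y ang 31.28166415000657
[-0.01  -0.017  0.034]
```

```bash
python3 -m jog '{"translation":[[0,0,0.01],[0,0,0.02],[0,0,0.03],[0,0,0.03],[0,0,0.03]],"yaw":[0,0,0,0,0],"jaw":[1,1,1,1,1]}'; python3 -m jog '{"translation":[[0,0,0.005],[0,0,0.01],[0,0,0.01],[0,0,0.01]],"yaw":[0,0,0,0],"jaw":[1,1,1,1]}'
```

```text
time: 17.27
position: [0.4539, 0.1426, 0.2268]
tool_rot: [1.54, 2.738, -0.0]
ft_force: [-2.2, -1.0, 4.1]
grip_width: 0.004
grip_force: 2.3
time: 17.77
position: [0.4541, 0.143, 0.2263]
tool_rot: [1.54, 2.738, -0.003]
ft_force: [-7.1, -2.8, 21.9]
grip_width: 0.002
grip_force: 10.8
```

The force rose to 22 N, so the button is against its stop. I lift off.

```bash
python3 -m jog '{"translation":[[0,0,-0.02],[0,0,-0.06],[0,0,-0.15],[0,0,-0.3],[0,0,-0.45],[0,0,-0.6],[0,0,-0.6],[0,0,-0.6]],"yaw":[0,0,0,0,0,0,0,0],"jaw":[1,1,1,1,1,1,1,1]}'
python3 - <<'E'
from h import *
a=cv2.imread("pics/top.png");b=ctrl.get_image("top")["pixels"]
c=cv2.imread("pics/scene.png");d=ctrl.get_image("scene")["pixels"]
cv2.imwrite("pics/end.png",np.hstack([b[100:400,150:450],d[130:370,220:430]][:1]+[cv2.resize(d[130:370,220:430],(262,300))]))
E
```

```text
time: 18.77
position: [0.4536, 0.1422, 0.344]
tool_rot: [-1.541, -2.738, 0.002]
ft_force: [-0.4, -0.1, -0.2]
grip_width: 0.006
grip_force: 0.0
```

View pics/end.png

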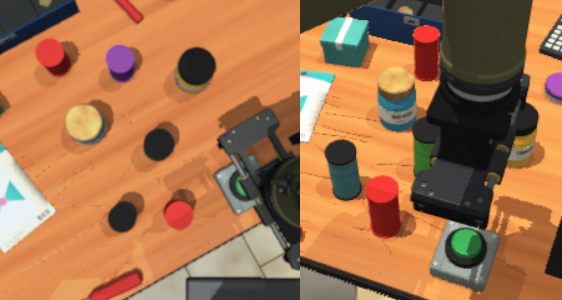

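The closing view shows every spool and jar standing in its place, the button up again, and the hand clear above it.

```bash
python3 -c "
from bench import ctrl;print(ctrl.close_job())"
```

```text
the job is handed in; nothing more can be done
None
```

I pointed at the near teal spool and then the blue confetti jar for over two seconds each, pressed the green button to its stop and let it come up, touched no spool or jar, and handed the job in at about 19 s.

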